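Release and slide out a control unit

ROBOT

A 6-joint arm with a two-finger parallel gripper is mounted at the origin on the work surface. World frame = base frame: x ahead of the robot, y to its left, z up, the work surface at z = 0. Lengths are in mm, angles in rad, forces in N, time in s.
With the tool pointing down it reaches from about 275 to 1000 mm from the base axis. Payload 8.4 kg.
Tool frame: the origin (TCP) lies midway between the tips of the shut fingers; the grasp point (between the pads) lies 19 mm behind it; z points along the fingers, y is the direction in which the jaws open and shut (so a half turn about z gives the same grasp; the last joint's range is limited). The gripper opens to 85 mm and grips with 20 to 120 N. Pads are 22 mm wide; open, the fingers measure 114 mm over their backs; the gripper's body (76 mm by 85 mm) begins 54 mm behind the grasp point. The pads swing forward as they close: fully open they stand 13 mm farther back than shut.
Start: joints at [1.15, 0.353, 1.633, -0, 1.155, -0.002], TCP at [254.164, 570.989, 231.281] pointing down, gripper open.
Joint ranges: [-2.63, 2.63], [-0.92, 2.1], [0.06, 2.66], [-1.3, 4.44], [0, 2.69], [-3.02, 3.02]. Speed limits (rad/s): [2.22, 2.22, 2.79, 3.14, 3.14, 3.14].

INTERFACE

Orientations are given as [roll, pitch, yaw] about the fixed x, y, z axes, in that order (R = Rz(yaw) Ry(pitch) Rx(roll)).
In Python, from rig import * gives the robot as it stands.
- The arm moves only by the tool play_rows, never from a script. Its argument "moves" is a list of rows, each a list of 3 entries, a list of its own where there are three numbers: the shift along the tool's x, y, z in m, then the turn, a rotation vector about the tool's x, y, z in rad, then the opening in per cent of the stroke, from 0 (shut) to 100 (fully open). In form: [[[x, y, z], [rx, ry, rz], fingers], ...]. A call has 1 to 20 rows; each row shifts and turns the commanded pose from where the row before left it, along the tool's axes as they then stand; what a row does not reach is not made up. A row lasts 1/10 s, in which the tool goes at most 50 mm and 8.59 degrees, less where a joint would pass 70% of its speed; a pose out of reach is approached as far as the arm can. A call is refused whole if a number of a shift passes 0.05 or a number of a turn 0.15, either way. A call with a gripper value outside its range is refused whole. The fingers move at their own pace and stop on an object; "squeeze" is the grip in N (left out, the last holds). Time passes only in rows, so rows that do not move let the fingers close. It gives the time, the measured TCP pose, the force and the opening at its end, in the units of the state.
- sense(): the state, without advancing time (a new reading comes with each control period).
- grab_frame(name): name is "scene" or "top" or "wrist"; returns a dict with "pixels" (420x560x3 uint8, red, green, blue), "intrinsics" (3x3 intrinsics, pixels), "R" (3x3) and "t" (3): a world point X has camera coordinates R X + t. Camera axes: x right, y down, z forward; pixel columns grow to the right and rows downward; lengths in mm; the calibration is good to about 2 mm. A picture is of the moment at which its call begins. There is no depth.
- sign_off(): hands the job in, once; it reports no verdict.
The state is a dict: "clock": time; "qpos": joint angles; "qvel": joint speeds; "joint_efforts": joint torques, N m; "eef_pos": TCP position; "tcp_rot": TCP orientation; "contact_force": force on the tool from outside, world axes, zero at the start; "wrist_torque": the same for the moment, N m; "opening": opening from 0.0 (shut) to 1.0 (fully open).
Only numpy, scipy, OpenCV 4.12 (cv2) and the standard library are available. Lean on these libraries where they do the work, as an engineer would, in place of code of your own. Each camera call takes 0.05 s, during which the arm holds its last target. There are 200 camera calls.

TASK

Get the engine control unit out of its carrier: push the plastic trim wedge in under the spring clip, right up to the rail, so that the clip stays lifted by itself, and let go of it; then slide the unit out under the bridge until it lies flat on the panel, completely clear of the two rails. Work gently, without ramming the carrier, its clip or its bridge; leave the wedge under the clip for the replacement, and do not disturb the other things on the bench.

Things in the scene. Friction and masses are not known exactly. Their poses are not given: they have to be found in the camera images.
- carrier: Fixed dark steel panel, 285 x 410 x 3 mm. Origin at bench level, midway between its two rails and half-way along them; z up, y = the way the unit slides out, x across, away from the robot. Panel spans x -175..110, y -130..280 mm. Two stops 8 mm above the bench (x +-35..55, y -88..-82) bar the rear end; the middle is open. Relay block 37 mm high at x 81..107, y -70..30.
- rail_end (a point): Midway between the front (+y) ends of the two rails, on the panel, 80 mm from the carrier's origin. Each rail is a channel 160 mm long (carrier y -80..80), 13.5 mm high over the bench, outer face at x +-64.5, its lip turned in over the unit's flange to x +-52. A stud 19 mm high stands at carrier x 92, y 75.
- bridge_mid (a point): Middle of the underside of the bridge, a fixed steel strap across both rails, 41 mm over the bench, 3 mm thick, 20 mm wide (carrier y -15..5), legs at carrier x +-66..69. The unit passes under it with 2 mm to spare; fingers cannot pass through it.
- clip (a joint): Spring clip angle, rad: 0 down and latched, grows as it lifts (to 0.2). Bright steel strip, 20 mm wide, 126 long, beside the rail on the robot's side (carrier x -102..-82, y -40..86), pivoted at its rear end (y -40). Underside 11 mm over the panel, outer edge open towards -x. At 0.047 the barb clears the unit. Springs back: about 2.5 N up at the pry place to start lifting, 4.5 N at 0.08.
- clip_pry (a point): Middle of the strip's underside at carrier x -92, y 40, 14 mm over the bench when latched. The wedge belongs under here, slid along carrier +x on the panel, across the strip. With its tip against the rail's outer face (x -64.5) the clip stands at 0.065 to 0.08 rad, and the wedge then stays by friction; held down hard on the panel it drags.
- clip_barb (a point): Lower edge of the clip's barb, 14 mm wide (carrier x -66..-52), 4 mm thick (y 82..86), reaching in across the end of the rail, 3.5 mm over the bench when latched: it then stands in front of the unit's flange and stops it.
- unit: Engine control unit, cast aluminium, 0.3 to 0.6 kg. Origin at the centre of its underside; axes as the carrier's while in the rails. Flange 120 (x) x 160 (y) x 6 mm under the rail lips; housing above it 92 wide. Starts at most 2 mm along from the carrier's origin, 3 mm over the bench; slides with 1.5 mm play. Clear of the rails once its origin is over 160 mm along carrier y.
- unit_rear (a point): Middle of the housing's upright rear end face (looks to -y, 92 mm wide, 6 to 17 mm over the unit's underside), 74 mm behind the unit's origin. The flange runs 6 mm further back below it. A place to push.
- unit_step (a point): Middle of the step, an upright face that looks to -y, 92 mm wide, 17 to 33 mm over the underside, 2 mm ahead of the unit's origin: behind it the flat low deck (17 mm), ahead of it the raised finned half (fins to 36 mm) with black connectors at the front end. A place to push; it starts hidden under the bridge.
- wedge_grip (a point): Black plastic trim wedge, 60 g, flat on the bench. Point: middle of its handle block, 12 mm over the flat underside; x towards the thin tip, z up. Block 36 mm long (x +-18), 26 wide (y), 24 thick; ahead of it the top slopes evenly over 60 mm to a tip 5 mm thick, 78 mm ahead of this point. 26 wide all along.
- tin_mid (a point): Closed grease tin (bystander), 74 mm across, 60 high, beside the panel's front (+y) edge; point on its axis, half-way up.
- screwjar_mid (a point): Screw-top jar (bystander), 60 mm across, 70 high; point on its axis, half-way up.
- driver_grip (a point): Screwdriver lying on the bench beyond the panel (bystander); point in its handle.
There are look-alikes about, which are no part of the job. Of the things that look like the unit, the largest one is meant.

How it is judged (in metres and radians):
On the way:
1. the clip is held up by the wedge alone, the hand off everything, the unit still in place (value of joint clip above 0.05 rad and contact force between the fingers and anything else below 0.3 N and distance between wedge_grip and clip_pry below 0.09 m and y of unit in the frame of carrier below 0.01 m), for 0.2 s.
At the end, for the whole second after the job is handed in: Unit flat (within 0.06 rad) and at rest in front of the rails, its origin 162 to 270 mm along carrier y and within 50 mm of the rails' midline (rear edge clear of the rails); clip still lifted (over 0.045 rad) with the wedge under it (wedge_grip within 90 mm of clip_pry) (y of unit in the frame of carrier between 0.162 and 0.27 m and x of unit in the frame of carrier between -0.05 and 0.05 m and angle between unit's own z axis and vertical below 0.06 rad and height (world z) of unit below 0.01 m and linear speed of unit below 0.01 m/s and value of joint clip above 0.045 rad and distance between wedge_grip and clip_pry below 0.09 m); the robot touches nothing.
It fails at once if the carrier, its clip or its bridge is pressed by anything with over 80 N (contact force between carrier and anything else above 80 N).
It fails at once if the tin is disturbed (moved over 30 mm) (distance of tin_mid from where it was at the start of the episode above 0.03 m).
It fails at once if the jar is disturbed (moved over 30 mm) (distance of screwjar_mid from where it was at the start of the episode above 0.03 m).
It fails at once if the screwdriver is disturbed (moved over 30 mm) (distance of driver_grip from where it was at the start of the episode above 0.03 m).
It also fails if it takes over 58 s, if anything falls off the work surface, if the arm or the gripper's body presses on something with over 40 N, if the wrist force passes 120 N, or if a joint passes its speed limit or range.

## Working session

There is one attempt and no reset: what is moved stays moved. The work goes in short steps, Python scripts to look and compute and a tool call to move; the robot and the scene stay as the last step left them, time stands still between calls to the robot, and variables do not carry over. Pictures are saved under pics/ and viewed, about 8 in all and at most 12, crops included, and the job is handed in when it is done.

Besides the shell and the picture viewer there is one more tool, called after ">>>" by a JSON object that holds its "fn" and its "kwargs". play_rows: Moves the arm, as the interface text tells. Its arguments: {"type":"object","properties":{"moves":{"type":"array"},"squeeze":{"type":"number"}},"required":["moves"]}

```bash
ls; mkdir -p pics
cat > h.py <<'E'
from rig import *
import numpy as np, cv2
from scipy.spatial.transform import Rotation as Ro
def snap(name,fn=None):
    f=grab_frame(name)
    if fn: cv2.imwrite('pics/'+fn,f['pixels'][:,:,::-1])
    return f
def ray(f,uv,z):
    K,R,t=[np.array(f[k],float) for k in('intrinsics','R','t')]
    c=-R.T@t; d=R.T@np.linalg.inv(K)@np.array([uv[0],uv[1],1.])
    return c+d*(z-c[2])/d[2]
def proj(f,X):
    K,R,t=[np.array(f[k],float) for k in('intrinsics','R','t')]
    p=K@(R@np.array(X,float)+t); return p[:2]/p[2]
E
python3 - <<'E'
from h import *
import pickle
for n in('top','scene'):
    f=snap(n,n+'0.png'); pickle.dump(f,open(n+'0.pkl','wb')); print(n,-np.array(f['R']).T@f['t'])
s=sense(); print(s)
E
```

```text
pics
top [ 390.7788476   -30.49178531 1281.42312912]
scene [1251.03211212 -758.6635072   876.81440992]
{'clock': 0.1, 'qpos': array([ 1.14959723e+00,  3.53576103e-01,  1.63404938e+00,  3.34023075e-05,
        1.15519053e+00, -2.37876624e-03]), 'qvel': array([-2.79503336e-04, -2.33448896e-03, -8.06154806e-05, -4.08731964e-04,
       -2.00245633e-04,  1.04854040e-04]), 'joint_efforts': array([ 9.71970512e-04, -6.06354976e+01, -3.42822111e+01, -8.69925930e-05,
        3.84496321e-03,  4.15750446e-05]), 'eef_pos': array([253.98437545, 570.60919203, 230.6429323 ]), 'tcp_rot': array([-3.14036937e+00, -3.34523128e-05,  2.72275880e+00]), 'contact_force': array([ 0.98805101, -0.40795048,  0.12206527]), 'wrist_torque': array([-0.01316104, -0.05809308, -0.00261794]), 'opening': 1.0060718135102975}
```

View pics/top0.png

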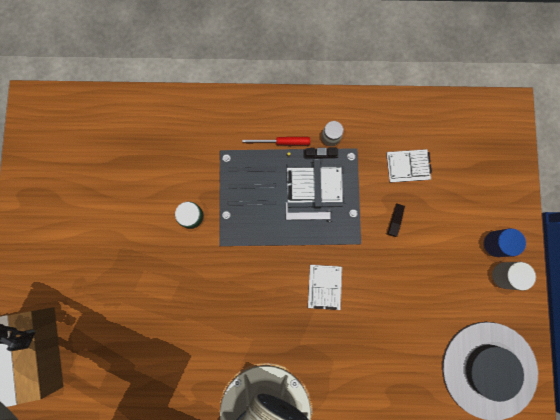

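View pics/scene0.png

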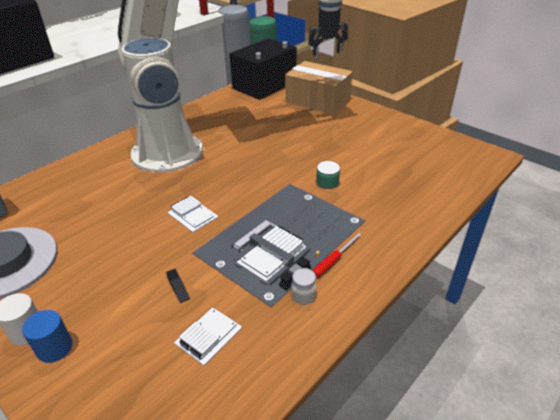

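Top view: the panel spans about (219–361, 150–245) with the unit at (315,185), the clip at (308,213) and the black wedge at (396,220). The tin is at (188,214), the jar at (333,131) and the screwdriver at (280,141). Next I'll measure these and view an enlarged crop.

Run:
```python
from h import *
import pickle
f=pickle.load(open('top0.pkl','rb')); im=f['pixels'][:,:,::-1].copy()
hsv=cv2.cvtColor(im,cv2.COLOR_BGR2HSV)
# panel: low sat dark grey or anything non-wood within region
m=((hsv[...,1]<110)).astype(np.uint8)
m[:, :205]=0; m[:,375:]=0; m[:140]=0; m[255:]=0
m=cv2.morphologyEx(m,cv2.MORPH_CLOSE,np.ones((9,9)))
m=cv2.morphologyEx(m,cv2.MORPH_OPEN,np.ones((25,25)))
c=max(cv2.findContours(m,0,2)[0],key=cv2.contourArea)
r=cv2.minAreaRect(c); print(r)
P=np.array([ray(f,p,3)[:2] for p in cv2.boxPoints(r)]); print(P, [np.linalg.norm(P[i]-P[i-1]) for i in range(4)])
# wedge
g=(im.max(2)<60).astype(np.uint8); w=np.zeros_like(g); w[195:245,380:415]=g[195:245,380:415]
c=max(cv2.findContours(w,0,2)[0],key=cv2.contourArea); r=cv2.minAreaRect(c); print(r)
Q=np.array([ray(f,p,8)[:2] for p in cv2.boxPoints(r)]);print(Q,Q.mean(0))
# white/bright circles
a=cv2.resize(im[135:255,210:420],None,fx=3.8,fy=3.8,interpolation=cv2.INTER_CUBIC); cv2.imwrite('pics/c1.png',a)
```

```text
((289.5, 192.5), (105.0, 139.0), 90.0)
[[ 767.37127468  149.4599563 ]
 [ 772.94610048 -265.42436991]
 [ 460.24193822 -261.59675116]
 [ 454.90552125  139.45567561]] [np.float64(312.62586697016155), np.float64(414.92177915282), np.float64(312.7275871372267), np.float64(401.08792846819694)]
((395.8243103027344, 219.94595336914062), (9.925397872924805, 31.761276245117188), 17.10272979736328)
[[ 493.64532678 -340.17092324]
 [ 582.55896206 -369.23865518]
 [ 574.33768573 -396.64447272]
 [ 485.58522902 -367.33820287]] [ 534.0318009 -368.3480635]
```

View pics/c1.png

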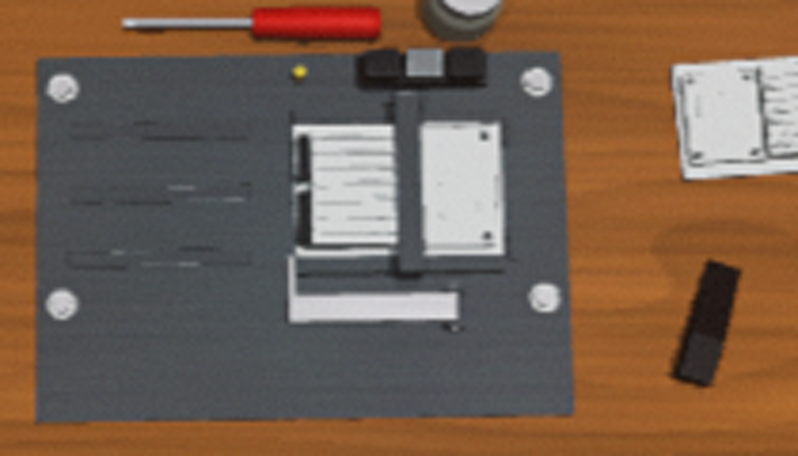

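The wedge handle (lighter, flat top) is at crop (700,358), and the tip points up to (722,265), away from the robot. Panel corners in the crop are TL (37,58), TR (560,52), BR (573,413) and BL (37,422).

```bash
cat >> h.py <<'E'
def fit2(loc,W):
    loc=np.array(loc,float);W=np.array(W,float)
    a=loc-loc.mean(0);b=W-W.mean(0)
    th=np.arctan2((a[:,0]*b[:,1]-a[:,1]*b[:,0]).sum(),(a*b).sum())
    M=np.array([[np.cos(th),-np.sin(th)],[np.sin(th),np.cos(th)]])
    t=W.mean(0)-M@loc.mean(0); return th,t,W-(loc@M.T+t)
def to(target,yawdeg=None):
    """shift in tool axes for target xyz(mm); first rotation about tool z to reach tool-y heading"""
    s=sense();R=Ro.from_euler('xyz',s['tcp_rot']).as_matrix()
    hy=np.degrees(np.arctan2(R[1,1],R[0,1]))
    d=np.array(target)-s['eef_pos']
    print('pos',s['eef_pos'].round(1),'hy',hy.round(2),'tilt',np.degrees(np.arccos(-R[2,2])).round(2),'F',s['contact_force'].round(1),'t',s['clock'],'op',round(s['opening'],3))
    if yawdeg is not None:
        rz=np.radians(hy-yawdeg); print('rz',rz.round(4)); R=R@Ro.from_rotvec([0,0,rz]).as_matrix()
    print('tool shift m',(R.T@d/1000).round(4))
E
python3 - <<'E'
from h import *
import pickle
f=pickle.load(open('top0.pkl','rb'))
px=np.array([(37,58),(560,52),(573,413),(37,422)])/3.8+[210,135]
W=[ray(f,p,3)[:2] for p in px]
print(fit2([(110,280),(110,-130),(-175,-130),(-175,280)],W))
for n,p in dict(handle=(700,358),tip=(722,265)).items():
    print(n,ray(f,np.array(p)/3.8+[210,135],20 if n=='handle' else 4))
print('tin',ray(f,(188,214),60))
to((500,-355,200),72)
E
```

```text
(np.float64(0.02765213185729676), array([ 634.07186911, -133.49727201]), array([[-0.41636085, -0.20256975],
       [-1.4219761 ,  0.16529821],
       [ 1.36712069,  1.47679236],
       [ 0.47121626, -1.43952082]]))
handle [ 505.73783242 -359.84269283   20.        ]
tip [ 579.10735309 -382.61263883    4.        ]
tin [536.90505081 223.70369496  60.        ]
pos [254.  570.6 230.6] hy 66.0 tilt 0.07 F [ 1.  -0.4  0.1] t 0.1 op 1.006
rz -0.1047
tool shift m [-0.52   -0.8042  0.0315]
```

>>> {"fn": "play_rows", "kwargs": {"moves": [[[0,0,0],[0,0,-0.105],100],[[-0.027,-0.042,0],[0,0,0],100],[[-0.027,-0.042,0],[0,0,0],100],[[-0.027,-0.042,0],[0,0,0],100],[[-0.027,-0.042,0],[0,0,0],100],[[-0.027,-0.042,0],[0,0,0],100],[[-0.027,-0.042,0],[0,0,0],100],[[-0.027,-0.042,0],[0,0,0],100],[[-0.027,-0.042,0],[0,0,0],100],[[-0.027,-0.042,0],[0,0,0],100],[[-0.027,-0.042,0],[0,0,0],100],[[-0.027,-0.042,0],[0,0,0],100],[[-0.027,-0.042,0.004],[0,0,0],100],[[-0.027,-0.042,0.004],[0,0,0],100],[[-0.027,-0.042,0.004],[0,0,0],100],[[-0.027,-0.042,0.004],[0,0,0],100],[[-0.027,-0.042,0.004],[0,0,0],100],[[-0.027,-0.042,0.004],[0,0,0],100],[[-0.027,-0.042,0.004],[0,0,0],100],[[-0.027,-0.042,0.004],[0,0,0],100]]}}

```text
clock: 2.1
eef_pos: [495.5, -347.8, 198.8]
tcp_rot: [3.141, -0.001, 2.827]
contact_force: [0.7, 0.2, 0.4]
opening: 1.001
```

>>> {"fn": "play_rows", "kwargs": {"moves": [[[0,0,0],[0,0,0],100],[[0,0,0],[0,0,0],100]]}}

```text
clock: 2.3
eef_pos: [495.0, -346.4, 198.3]
tcp_rot: [3.141, -0.002, 2.826]
contact_force: [-0.4, 0.4, -1.0]
opening: 1.002
```

Run:
```python
from h import *
import pickle
f=snap('wrist','w1.png'); pickle.dump(f,open('w1.pkl','wb'))
print(proj(f,(505,-360,20)),proj(f,(579,-382,4)))
to((505,-360,150),73)
```

```text
[269.51169108 196.14903602] [272.50709629 258.06998018]
pos [ 494.9 -345.3  198.6] hy 71.97 tilt 0.11 F [ 0.1 -0.  -0.1] t 2.35 op 0.999
rz -0.0179
tool shift m [-0.014  -0.0112  0.0486]
```

View pics/w1.png

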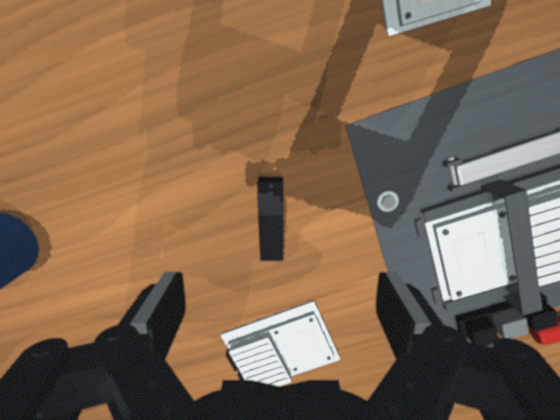

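Wrist view: the wedge handle's rear edge is at (271,178) and its tip at (271,261), nearly vertical in the image. The panel corner is at (347,125).

Run:
```python
from h import *
import pickle
f=pickle.load(open('w1.pkl','rb')); im=f['pixels']
m=np.zeros(im.shape[:2],np.uint8); m[170:268,245:300]=(im.max(2)<75)[170:268,245:300]
for y in (182,190,200,208,214,222,235,250,257): x=np.flatnonzero(m[y]); print(y,x.min(),x.max(),im[y,268:274].mean().round(),end=' | ')
ys=np.flatnonzero(m[:,271]); print(ys.min(),ys.max())
r=ray(f,(270.5,ys.min()),24); print('rear',r); t=ray(f,(270.5,ys.max()+.5),2.5); print('tip',t)
d=(t-r)[:2]; print(np.linalg.norm(d),np.degrees(np.arctan2(d[1],d[0])))
g=r[:2]+18*d/np.linalg.norm(d); print('grip',g)
print('panel corner',ray(f,(347,125),3)[:2])
to((g[0],g[1],150),np.degrees(np.arctan2(d[1],d[0]))+90)
```

```text
182 257 282 32.0 | 190 258 282 36.0 | 200 259 282 58.0 | 208 259 282 56.0 | 214 259 282 55.0 | 222 259 282 40.0 | 235 260 282 37.0 | 250 261 282 36.0 | 257 261 282 38.0 | 177 259
rear [ 485.82782661 -352.37355836   24.        ]
tip [ 580.71483928 -384.99409956    2.5       ]
100.33765436324468 -18.97209837830939
grip [ 502.85001273 -358.22549645]
panel corner [ 464.13796219 -266.06572382]
pos [ 494.9 -345.3  198.6] hy 71.97 tilt 0.11 F [ 0.1 -0.  -0.1] t 2.35 op 0.999
rz 0.0165
tool shift m [-0.0118 -0.0097  0.0486]
```

>>> {"fn": "play_rows", "kwargs": {"moves": [[[-0.0125,-0.0097,0.03],[0,0,0],100],[[0,0,0.04],[0,0,0],100],[[0,0,0.04],[0,0,0],100],[[0,0,0.03],[0,0,0],90],[[0,0,0.02],[0,0,0],80],[[0,0,0.02],[0,0,0],75],[[0,0,0.01],[0,0,0],70],[[0,0,0.005],[0,0,0],60],[[0,0,0],[0,0,0],60]], "squeeze": 40}}

```text
clock: 3.25
eef_pos: [504.6, -358.2, 4.5]
tcp_rot: [3.141, -0.0, 2.828]
contact_force: [-0.1, -1.0, -0.1]
opening: 0.602
```

>>> {"fn": "play_rows", "kwargs": {"moves": [[[0,0,0],[0,0,0],40],[[0,0,0],[0,0,0],20],[[0,0,0],[0,0,0],10],[[0,0,0],[0,0,0],10],[[0,0,0],[0,0,0],10],[[0,0,0],[0,0,0],10]]}}

```text
clock: 3.85
eef_pos: [505.2, -359.3, 5.6]
tcp_rot: [-3.141, 0.002, 2.828]
contact_force: [-0.8, 1.2, 6.6]
opening: 0.29
```

>>> {"fn": "play_rows", "kwargs": {"moves": [[[0,0,-0.02],[0,0,0],10],[[0,0,-0.04],[0,0,0],10],[[0,0,0],[0,0,-0.115],10],[[0,0,0],[0,0,-0.115],10],[[0,0,0],[0,0,-0.113],10],[[0.011,0.0435,0],[0,0,0],10],[[0.011,0.0435,0],[0,0,0],10],[[0.011,0.0435,0],[0,0,0],10],[[0.011,0.0435,0],[0,0,0],10],[[0.011,0.0435,0],[0,0,0],10],[[0.011,0.0435,0],[0,0,0],10],[[0,0,0],[0,0,0],10],[[0,0,0],[0,0,0],10]]}}

```text
clock: 5.15
eef_pos: [431.2, -99.2, 64.8]
tcp_rot: [-3.141, 0.001, -3.11]
contact_force: [-0.6, -0.4, -0.2]
opening: 0.291
```

Run:
```python
from h import *
import pickle
f=snap('wrist','w2.png'); pickle.dump(f,open('w2.pkl','wb'))
to((432,-99,20),91.6)
th=.0277
for p in [(-102,40,14),(-82,86,14),(-102,-40,14),(-102,86,14)]:
    print(p,proj(f,(634+np.cos(th)*p[0]-np.sin(th)*p[1],-133.5+np.sin(th)*p[0]+np.cos(th)*p[1],p[2])).round())
```

```text
pos [ 431.8 -100.    64.8] hy 91.73 tilt 0.09 F [ 0.5 -0.6 -1.5] t 5.2 op 0.298
rz 0.0022
tool shift m [-0.0002  0.001   0.0448]
(-102, 40, 14) [279. 360.]
(-82, 86, 14) [341. 382.]
(-102, -40, 14) [168. 360.]
(-102, 86, 14) [342. 360.]
```

View pics/w2.png

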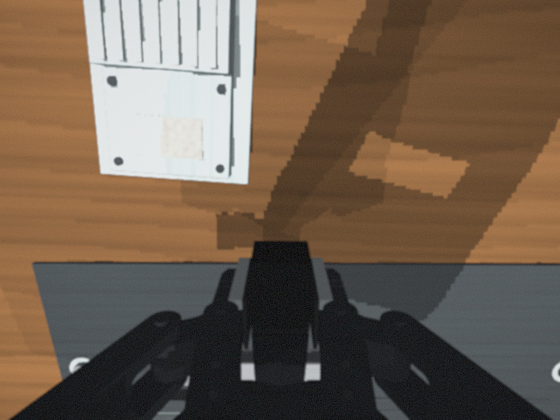

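The wedge is in the grip with its rear edge at (280,241). The panel's near edge is horizontal (row 263), so the yaw is right, and its corner is at (34,263).

Run:
```python
from h import *
import pickle
f=pickle.load(open('w2.pkl','rb'))
print(ray(f,(34,263),3),ray(f,(500,264),3)); print('rear',ray(f,(280,241),83),ray(f,(255,241),83),ray(f,(307,241),83))
```

```text
[ 463.48230947 -266.05535468    3.        ] [454.30011946  52.85972504   3.        ]
rear [405.38383125 -99.28970619  83.        ] [ 405.70081566 -109.46258816   83.        ] [405.04151407 -88.30382733  83.        ]
```

>>> {"fn": "play_rows", "kwargs": {"moves": [[[0,0.0028,0.03],[0,0,0],10],[[0,0,0.015],[0,0,0],10],[[0,0,0.009],[0,0,0],10],[[0,0,0],[0,0,0],10],[[0,0,0],[0,0,0],10]]}}

```text
clock: 5.7
eef_pos: [431.3, -97.7, 10.6]
tcp_rot: [-3.141, 0.0, -3.113]
contact_force: [0.8, -0.2, -0.1]
opening: 0.295
```

>>> {"fn": "play_rows", "kwargs": {"moves": [[[-0.01,0,0],[0,0,0],10],[[-0.01,0,0],[0,0,0],10],[[-0.01,0,0],[0,0,0],10],[[0,0,0],[0,0,0],10]]}}

```text
clock: 6.1
eef_pos: [463.1, -96.3, 10.8]
tcp_rot: [-3.141, 0.002, -3.112]
contact_force: [0.4, 0.5, -0.6]
opening: 0.29
```

>>> {"fn": "play_rows", "kwargs": {"moves": [[[-0.005,0,0],[0,0,0],10],[[-0.005,0,0],[0,0,0],10],[[-0.004,0,0],[0,0,0],10],[[0,0,0],[0,0,0],10]]}}

```text
clock: 6.5
eef_pos: [474.4, -95.5, 10.0]
tcp_rot: [3.141, -0.001, -3.112]
contact_force: [-0.3, -0.2, -4.2]
opening: 0.293
```

>>> {"fn": "play_rows", "kwargs": {"moves": [[[-0.003,0,0],[0,0,0],10],[[-0.003,0,0],[0,0,0],10],[[0,0,0],[0,0,0],10]]}}

```text
clock: 6.8
eef_pos: [480.8, -95.5, 10.2]
tcp_rot: [3.141, -0.0, -3.112]
contact_force: [-2.0, 0.4, -4.6]
opening: 0.293
```

Run:
```python
from h import *
f=snap('scene'); im=f['pixels'][:,:,::-1]
u,v=proj(f,(560,-100,10)).astype(int); print(u,v)
a=cv2.resize(im[v-55:v+50,u-70:u+70],None,fx=5.5,fy=5.5,interpolation=cv2.INTER_CUBIC); cv2.imwrite('pics/s2.png',a)
```

```text
261 234
```

View pics/s2.png

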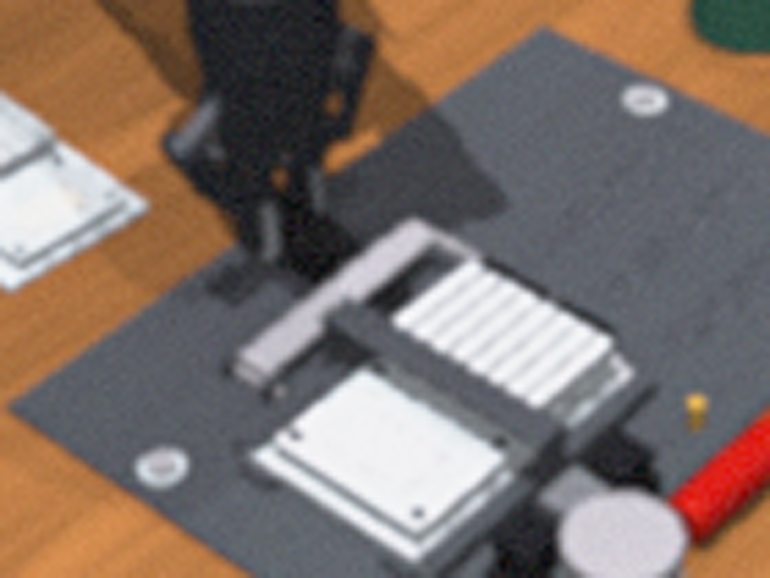

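The wedge is in under the strip near crop (330,270), and the downforce of about 4.5 N shows that lifting has begun. I'll keep pushing gently to the rail.

>>> {"fn": "play_rows", "kwargs": {"moves": [[[-0.002,0,0],[0,0,0],10],[[-0.002,0,0],[0,0,0],10],[[-0.002,0,0],[0,0,0],10],[[0,0,0],[0,0,0],10]]}}

```text
clock: 7.25
eef_pos: [487.0, -95.4, 10.3]
tcp_rot: [3.142, 0.0, -3.112]
contact_force: [-3.6, 1.5, -5.9]
opening: 0.291
```

>>> {"fn": "play_rows", "kwargs": {"moves": [[[-0.001,0,0],[0,0,0],10],[[-0.001,0,0],[0,0,0],10],[[0,0,0],[0,0,0],10]]}}

```text
clock: 7.55
eef_pos: [488.5, -95.3, 10.2]
tcp_rot: [3.141, -0.001, -3.112]
contact_force: [-4.7, 0.4, -6.6]
opening: 0.292
```

>>> {"fn": "play_rows", "kwargs": {"moves": [[[-0.001,0,0],[0,0,0],10],[[-0.001,0,0],[0,0,0],10],[[0,0,0],[0,0,0],10]]}}

```text
clock: 7.85
eef_pos: [489.5, -95.2, 10.0]
tcp_rot: [3.141, -0.003, -3.112]
contact_force: [-7.1, 0.2, -4.7]
opening: 0.295
```

>>> {"fn": "play_rows", "kwargs": {"moves": [[[-0.001,0,0.0005],[0,0,0],10],[[-0.001,0,0.0005],[0,0,0],10],[[0,0,0],[0,0,0],10]]}}

```text
clock: 8.15
eef_pos: [489.5, -94.9, 8.8]
tcp_rot: [3.141, -0.006, -3.112]
contact_force: [-13.7, -0.8, 1.0]
opening: 0.29
```

>>> {"fn": "play_rows", "kwargs": {"moves": [[[-0.001,0,0],[0,0,0],10],[[-0.001,0,0],[0,0,0],10],[[0,0,0],[0,0,0],10]]}}

```text
clock: 8.45
eef_pos: [489.5, -94.8, 8.6]
tcp_rot: [3.14, -0.01, -3.112]
contact_force: [-20.9, -3.0, 6.3]
opening: 0.296
```

>>> {"fn": "play_rows", "kwargs": {"moves": [[[0.0015,0,0],[0,0,0],10],[[0.001,0,-0.0005],[0,0,0],20],[[0,0,0],[0,0,0],30],[[0,0,0],[0,0,0],40],[[0,0,0],[0,0,0],50],[[0,0,0],[0,0,0],60],[[0,0,0],[0,0,0],70]]}}

```text
clock: 9.15
eef_pos: [493.5, -95.4, 10.3]
tcp_rot: [-3.141, 0.002, -3.112]
contact_force: [0.2, 0.2, 0.5]
opening: 0.694
```

>>> {"fn": "play_rows", "kwargs": {"moves": [[[0,0,-0.005],[0,0,0],75],[[0,0,-0.02],[0,0,0],75],[[0,0,-0.04],[0,0,0],75],[[0,0,-0.04],[0,0,0],75],[[0,0,0],[0,0,0],75],[[0,0,0],[0,0,0],75],[[0,0,0],[0,0,0],75]]}}

```text
clock: 9.85
eef_pos: [491.7, -95.1, 114.3]
tcp_rot: [3.141, -0.001, -3.112]
contact_force: [-1.4, -0.4, -0.1]
opening: 0.749
```

Run:
```python
from h import *
import pickle
f=snap('scene'); im=f['pixels'][:,:,::-1]
u,v=proj(f,(560,-100,10)).astype(int)
a=cv2.resize(im[v-55:v+50,u-70:u+70],None,fx=4,fy=4,interpolation=cv2.INTER_CUBIC); cv2.imwrite('pics/s3.png',a)
to((634.8-1.5,-131.5-0,120),None)
```

```text
pos [491.5 -95.1 113.9] hy 91.67 tilt 0.11 F [-0.6 -0.2 -0.9] t 9.9 op 0.75
tool shift m [-0.1407 -0.0406 -0.0064]
```

View pics/s3.png

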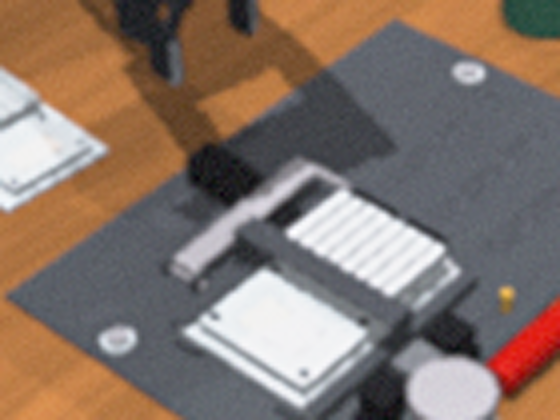

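The clip strip stands lifted on the wedge (crop (225,175)) with the hand clear. Next I go behind the unit with the jaws turned across it.

>>> {"fn": "play_rows", "kwargs": {"moves": [[[0,0,0],[0,0,0.143],60],[[0,0,0],[0,0,0.143],20],[[0,0,0],[0,0,0.143],20],[[0,0,0],[0,0,0.143],20],[[0,0,0],[0,0,0.143],20],[[0,0,0],[0,0,0.143],20],[[0,0,0],[0,0,0.143],20],[[0,0,0],[0,0,0.143],20],[[0,0,0],[0,0,0.143],20],[[0,0,0],[0,0,0.143],20],[[0,0,0],[0,0,0.141],20],[[-0.0321,0.0285,0],[0,0,0],20],[[-0.0321,0.0285,0],[0,0,0],20],[[-0.0321,0.0285,0],[0,0,0],20],[[-0.0321,0.0285,0],[0,0,0],20],[[-0.0321,0.0285,0],[0,0,0],20],[[0,0,0],[0,0,0],20],[[0,0,0],[0,0,0],20]]}}

```text
clock: 11.7
eef_pos: [638.6, -251.8, 112.6]
tcp_rot: [-3.139, -0.001, 1.599]
contact_force: [-0.1, 1.6, -0.7]
opening: 0.195
```

```bash
cat >> h.py <<'E'
TH=.0280;C=np.array([634.8,-131.5])
def c2w(x,y): return C+np.array([np.cos(TH)*x-np.sin(TH)*y,np.sin(TH)*x+np.cos(TH)*y])
E
python3 - <<'E'
from h import *
import pickle
f=snap('wrist','w3.png'); pickle.dump(f,open('w3.pkl','wb'))
to((*c2w(0,-120),12),1.6)
print(proj(f,(*c2w(-46,-74),20)),proj(f,(*c2w(46,-74),20)))
E
```

```text
pos [ 638.  -251.   112.8] hy 1.64 tilt 0.21 F [ 0.4 -0.5  0.1] t 11.75 op 0.2
rz 0.0007
tool shift m [-0.0006  0.0004  0.1008]
[214.70756416 149.66002905] [345.77082097 149.61817219]
```

View pics/w3.png

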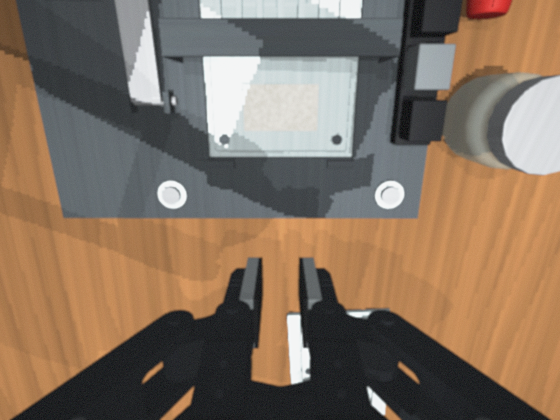

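The unit's rear end is centred at about (282,150), as predicted. I'll descend behind it.

>>> {"fn": "play_rows", "kwargs": {"moves": [[[0,0,0.04],[0,0,0],20],[[0,0,0.04],[0,0,0],20],[[0,0,0.021],[0,0,0],20],[[0.012,0,0],[0,0,0],20],[[0.01,0,0],[0,0,0],20],[[0,0,0],[0,0,0],20]]}}

```text
clock: 12.35
eef_pos: [639.4, -227.6, 15.4]
tcp_rot: [3.14, 0.0, 1.601]
contact_force: [0.0, -0.5, 0.4]
opening: 0.198
```

>>> {"fn": "play_rows", "kwargs": {"moves": [[[0.005,0,0],[0,0,0],20],[[0.005,0,0],[0,0,0],20],[[0.005,0,0],[0,0,0],20],[[0.005,0,0],[0,0,0],20],[[0,0,0],[0,0,0],20]]}}

```text
clock: 12.85
eef_pos: [638.5, -209.2, 14.3]
tcp_rot: [3.141, 0.0, 1.6]
contact_force: [0.2, 0.2, 0.6]
opening: 0.202
```

>>> {"fn": "play_rows", "kwargs": {"moves": [[[0,0,0.003],[0,0,0],20],[[0,0,0],[0,0,0],20],[[0,0,0],[0,0,0],20]]}}

```text
clock: 13.15
eef_pos: [637.7, -209.4, 10.3]
tcp_rot: [-3.141, -0.001, 1.6]
contact_force: [0.6, 0.3, 0.5]
opening: 0.205
```

>>> {"fn": "play_rows", "kwargs": {"moves": [[[0.003,0,0],[0,0,0],20],[[0.003,0,0],[0,0,0],20],[[0.003,0,0],[0,0,0],20],[[0,0,0],[0,0,0],20]]}}

```text
clock: 13.55
eef_pos: [637.9, -200.0, 10.8]
tcp_rot: [-3.141, -0.0, 1.6]
contact_force: [0.2, -0.2, 0.0]
opening: 0.2
```

Run:
```python
from h import *
f=snap('wrist','w4.png'); to((*c2w(0,-30),12),1.6)
for y in(-74,-80): print(proj(f,(*c2w(0,y),20)),proj(f,(*c2w(0,y),9)))
```

```text
pos [ 637.9 -200.1   10.9] hy 1.67 tilt 0.02 F [ 0.2  0.2 -0.7] t 13.6 op 0.2
rz 0.0013
tool shift m [ 0.0387 -0.0012 -0.0011]
[278.40449881 295.81792837] [278.49464222 283.13333956]
[278.41710837 306.87925266] [278.50543521 293.64947188]
```

View pics/w4.png

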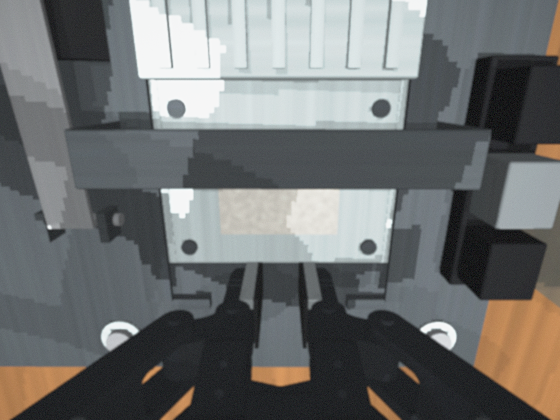

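The unit is already sliding: its rear edge is at row 263, ahead of the stops at row 297, and the step shows beyond the bridge. The push force is negligible, so I'll continue to just short of the bridge.

>>> {"fn": "play_rows", "kwargs": {"moves": [[[0.005,0,0],[0,0,0],20],[[0.005,0,0],[0,0,0],20],[[0.005,0,0],[0,0,0],20],[[0.005,0,0],[0,0,0],20],[[0.005,0,0],[0,0,0],20],[[0.005,0,0],[0,0,0],20],[[0.003,0,0],[0,0,0],20],[[0.002,0,0],[0,0,0],20],[[0,0,0],[0,0,0],20]]}}

```text
clock: 14.5
eef_pos: [636.9, -165.1, 10.8]
tcp_rot: [-3.141, -0.0, 1.6]
contact_force: [-0.0, 0.8, -0.3]
opening: 0.203
```

Run:
```python
from h import *
import pickle
f=snap('wrist','w5.png'); pickle.dump(f,open('w5.pkl','wb'));to((*c2w(0,-30),12),1.6)
for y in(-15,5,20,40,60,70): print(y,proj(f,(*c2w(0,y),36 if y>5 else 44)).round())
```

```text
pos [ 636.7 -165.1   10.7] hy 1.66 tilt 0.04 F [-0.5 -0.9  0.1] t 14.55 op 0.198
rz 0.001
tool shift m [ 0.0037 -0.0009 -0.0013]
-15 [278. 277.]
5 [278. 227.]
20 [278. 180.]
40 [278. 123.]
60 [278.  59.]
70 [278.  24.]
```

View pics/w5.png

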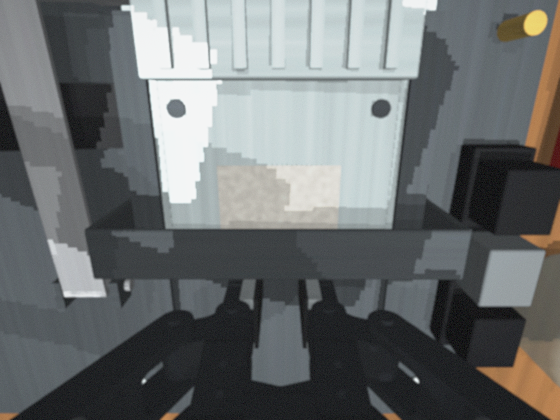

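The step's top edge is at row 78, which is carrier y ≈ 54, leaving 49 mm clear ahead of the bridge. I'll hop over the bridge and push on the step.

>>> {"fn": "play_rows", "kwargs": {"moves": [[[-0.006,0,0],[0,0,0],20],[[0,0,-0.035],[0,0,0],20],[[0,0,-0.035],[0,0,0],20],[[0.021,0,0],[0,0,0],20],[[0.024,0,0],[0,0,0],20],[[0.023,0,0],[0,0,0],20],[[0,0,0],[0,0,0],20],[[0,0,0.03],[0,0,0],20],[[0,0,0.02],[0,0,0],20],[[0,0,0.005],[0,0,0],20],[[0,0,0],[0,0,0],20]]}}

```text
clock: 15.65
eef_pos: [634.5, -104.2, 25.1]
tcp_rot: [-3.14, -0.0, 1.599]
contact_force: [0.4, -0.5, 0.0]
opening: 0.202
```

Run:
```python
from h import *
to((*c2w(0,28),24),1.6); to((*c2w(0,160),24),1.6)
```

```text
pos [ 634.5 -104.2   25.1] hy 1.63 tilt 0.1 F [ 0.4 -0.5  0. ] t 15.65 op 0.202
rz 0.0006
tool shift m [ 0.0007 -0.0005  0.0011]
pos [ 634.5 -104.2   25.1] hy 1.63 tilt 0.1 F [ 0.4 -0.5  0. ] t 15.65 op 0.202
rz 0.0006
tool shift m [ 0.1327 -0.0005  0.0011]
```

>>> {"fn": "play_rows", "kwargs": {"moves": [[[0.006,0,0],[0,0,0],20],[[0.006,0,0],[0,0,0],20],[[0.006,0,0],[0,0,0],20],[[0.006,0,0],[0,0,0],20],[[0.006,0,0],[0,0,0],20],[[0.006,0,0],[0,0,0],20],[[0.006,0,0],[0,0,0],20],[[0.006,0,0],[0,0,0],20],[[0.006,0,0],[0,0,0],20],[[0.006,0,0],[0,0,0],20]]}}

```text
clock: 16.65
eef_pos: [633.3, -43.1, 25.8]
tcp_rot: [-3.142, 0.0, 1.6]
contact_force: [0.2, -4.4, 2.4]
opening: 0.202
```

>>> {"fn": "play_rows", "kwargs": {"moves": [[[0.006,0,0],[0,0,0],20],[[0.006,0,0],[0,0,0],20],[[0.006,0,0],[0,0,0],20],[[0.006,0,0],[0,0,0],20],[[0.006,0,0],[0,0,0],20],[[0.006,0,0],[0,0,0],20],[[0.006,0,0],[0,0,0],20],[[0.006,0,0],[0,0,0],20],[[0.006,0,0],[0,0,0],20],[[0.006,0,0],[0,0,0],20],[[0.006,0,0],[0,0,0],20],[[0.005,0,0],[0,0,0],20],[[0,0,0],[0,0,0],20]]}}

```text
clock: 17.95
eef_pos: [631.1, 28.4, 25.7]
tcp_rot: [-3.141, -0.001, 1.6]
contact_force: [0.6, -0.4, 0.3]
opening: 0.199
```

Run:
```python
from h import *
import pickle
f=snap('wrist','w6.png'); pickle.dump(f,open('w6.pkl','wb'));to((*c2w(0,160),25),1.6)
for y in(80,95,100,160,170,180): print(y,proj(f,(*c2w(0,y),36 if y>150 else 9)).round())
```

```text
pos [631.   28.1  25.6] hy 1.68 tilt 0.05 F [ 0.   0.4 -0.7] t 18.0 op 0.201
rz 0.0014
tool shift m [ 0.0003 -0.0007  0.0006]
80 [279. 378.]
95 [279. 358.]
100 [279. 351.]
160 [279. 287.]
170 [279. 267.]
180 [279. 247.]
```

View pics/w6.png

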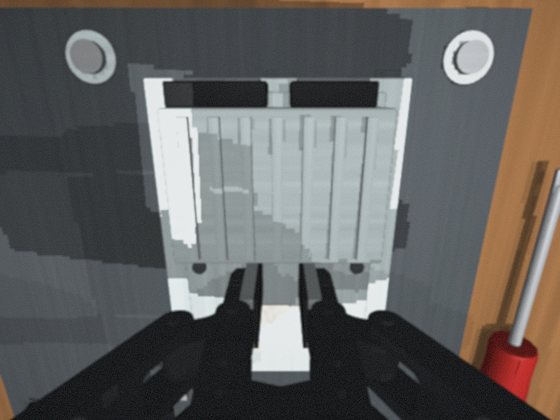

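The step edge is at row 263, so the unit is at y ≈ 170, straight and centred. I'll nudge it 5 mm more, back off and rise.

>>> {"fn": "play_rows", "kwargs": {"moves": [[[0.003,0,0],[0,0,0],20],[[0.002,0,0],[0,0,0],20],[[0,0,0],[0,0,0],20],[[-0.006,0,0],[0,0,0],20],[[-0.005,0,0],[0,0,0],20],[[0,0,-0.04],[0,0,0],20],[[0,0,-0.05],[0,0,0],20],[[0,0,-0.05],[0,0,0],20],[[-0.02,-0.02,-0.05],[0,0,0],20],[[-0.03,-0.03,-0.03],[0,0,0],20],[[-0.03,-0.03,-0.03],[0,0,0],20],[[0,0,0],[0,0,0],20],[[0,0,0],[0,0,0],20]]}}

```text
clock: 19.3
eef_pos: [558.6, -56.8, 268.0]
tcp_rot: [3.139, -0.0, 1.598]
contact_force: [0.1, 0.5, 0.3]
opening: 0.2
```

Run:
```python
from h import *
f=snap('wrist','w7.png');to((0,0,0))
for p in [(-60,95,9),(60,95,9),(-60,255,9),(60,255,9),(-52,80,13),(52,80,13),(-92,86,26)]: print(p,proj(f,(*c2w(*p[:2]),p[2])).round())
im=f['pixels'][:,:,::-1]
s=snap('scene')['pixels'][:,:,::-1][170:300,190:370]
cv2.imwrite('pics/end.png',np.hstack([cv2.resize(im,(400,300)),cv2.resize(s,(400,300),interpolation=cv2.INTER_CUBIC)]))
```

```text
pos [558.7 -56.1 267. ] hy 1.6 tilt 0.04 F [0.  0.7 0.2] t 19.35 op 0.199
tool shift m [ 0.0716 -0.557   0.2667]
(-60, 95, 9) [291. 151.]
(60, 95, 9) [391. 151.]
(-60, 255, 9) [293.  -1.]
(60, 255, 9) [407.  -1.]
(-52, 80, 13) [298. 164.]
(52, 80, 13) [384. 164.]
(-92, 86, 26) [264. 162.]
```

View pics/end.png

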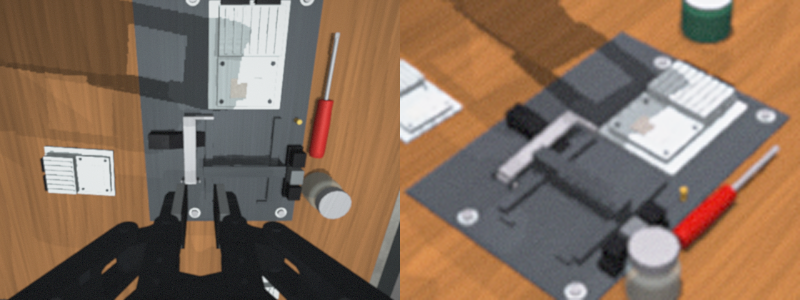

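The unit's rear edge is at about row 153 in the full frame, so its origin is at y ≈ 173 mm, lying flat and square ahead of the rails. The wedge is still under the lifted clip, and the tin, jar and screwdriver are where they started.

```bash
python3 -c "
from rig import *
print(sign_off())"
```

```text
the job is handed in; nothing more can be done
None
```

The engine control unit is out of its carrier and lies on the panel ahead of the rails. The wedge is still under the lifted clip. I handed the job in at about 19.4 s; sign-off gives no verdict.

- **Wedge:** I slid it under the clip until it stalled against the rail. The push peaked at about 21 N, and I eased off before letting go. The clip stayed up with the hand clear.
- **Unit:** I pushed it first on its rear face up to the bridge, then on the step past the rails. The push readings stayed at or below about 5 N.
- **Last checks:** the final pictures put the unit's origin at about 173 mm along carrier y (the band is 162 to 270 mm). It was centred and square, with its rear edge about 13 mm clear of the rails. The tin, jar and screwdriver looked undisturbed, and the hand was clear of everything.
- **Not measured:** I inferred the clip angle from the wedge tip being at the rail, which should give 0.065 to 0.08 rad. An early estimate of where the wedge sat in the grip was off by about 8 mm, so I went by force there instead.

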